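# Set the tool rest of a bench grinder to its feeler gauge

### The job

The tool rest of the bench grinder stands too far from the worn wheel: take the feeler gauge from its wooden block, hang it by its foot on the rest with the blade down in the gap, and slide the rest in until the blade is nipped lightly between rest and wheel, never jamming it hard. Then draw the gauge slowly straight up so that you feel the blade drag on both sides, and hang it back in the slot of its block, standing free. Do not push or shift the rest while the gauge is out of the gap, and leave the other things on the bench alone.

Things in the scene. Friction and masses are not known exactly. Their poses are not given: they have to be found in the camera images.
- grinder: Bench grinder, fixed, grey, 370 mm wide, a felt polishing wheel at its other end. Origin on the bench under the middle of the stone grinding wheel; x points from the machine's front to its back, y along the spindle to the motor, z up. The wheel's guard (radius 86 mm, 46 mm wide) is open at the front from the rest up to 62 deg above level
- spindle (a point): Spindle axis in the middle of the stone wheel, 130 mm above the bench, grinder's axes. The wheel is 20 mm wide (y), stands still and is worn: at spindle height its front face lies anywhere from 68 to 76 mm in front (-x) of this point; it is not measured and must be found by feel. Above and below it curves away. It gives about 1 mm per 6 N
- rest: Tool rest: level steel table 42 mm (x) by 62 mm (y), 7 mm thick, its top 133 mm above the bench. Origin mid-way along the upper edge facing the wheel, x to the wheel, so the front edge (to push on, free space below) is at x = -42 mm. It slides along x only: about 6 N moves it, and it stays where left, even with a blade nipped. Gap at start 10 to 24 mm
- grip (a point): Centre of the upright black grip of the feeler gauge: 14 mm (gauge x) by 20 mm (gauge y), 40 mm tall; grasp it from above across its 20 mm (along gauge y). It stands on the gauge's foot; this point is 26 mm above the underside of the foot and 14 mm behind (-x) the middle of the blade
- gauge: Loose steel feeler gauge, about 0.11 kg. Origin at mid-thickness of the blade, level with the foot's underside. Blade 4 mm thick (x), 18 mm wide (y), hanging to 30 mm below. It floats 3 mm either way in x on a soft spring in its holder. Foot: plate 18 mm wide, 6 mm thick, x = -32 to +2 mm, underside at z = 0. On the rest, the foot lies on the table, x to the wheel, and stays up when let go
- tip (a point): Middle of the lower end of the gauge's blade, 30 mm below the gauge's origin. Nipped with about 3 to 10 N on top of the 6 N that move the rest, the blade drags with about 1 to 6 N when drawn up; loose, it drags with none
- block: Wooden gauge block, fixed, 90 mm (x) by 70 mm (y) by 50 mm tall, origin at the centre of its underside. At the start the gauge hangs in its slot with the same axes as the block, foot on the block's top
- slot (a point): Centre of the slot's mouth on the top of the block, 12 mm along the block's x from its middle: slot 13 mm (block x) by 27 mm (block y), 40 mm deep, vertical
- oilstone: Grey oilstone 145 x 50 mm in a dark wooden base 165 (y) x 70 (x) x 44 mm tall in all, loose bystander. Origin at the centre of its underside
- oil: White oil bottle 44 mm across, 110 mm tall, loose bystander. Origin at the centre of its underside
- knife: Kitchen knife lying flat, about 300 mm long, loose bystander. Origin where the handle (115 mm, to -x) meets the blade (+x)
Not all that is in view belongs to the job. Of the things like the gauge, leave any that is orange; of the rest the larger one is meant. There is more than one size of the part that bears rest; the job needs the larger.

How it is judged:
On the way, in this order (a step that is already met when the one before it is completed fails the run):
1. the gauge hangs upright on the rest, its foot on the table and its blade down in the gap, square to the wheel within 8 deg (x of tip in the frame of rest between -0.001 and 0.024 m and y of tip in the frame of rest between -0.015 and 0.015 m and z of tip in the frame of rest below -0.027 m and angle between gauge's own z axis and vertical below 0.1 rad and angle between the x axis of gauge and the x axis of rest, either way round below 0.14 rad), for 0.2 s.
2. the rest has been slid in so that the blade is nipped between rest and wheel (0.7 N or more on either side) (x of tip in the frame of rest between -0.001 and 0.024 m and y of tip in the frame of rest between -0.015 and 0.015 m and angle between gauge's own z axis and vertical below 0.06 rad and angle between the x axis of gauge and the x axis of rest, either way round below 0.08 rad and x of tip in the frame of rest below 0.0035 m and contact force between gauge and rest above 0.7 N and contact force between gauge and grinder above 0.7 N and z of tip in the frame of rest below -0.026 m), for 0.2 s.
3. the gauge is being drawn up out of the gap, still upright and square, and its blade drags on rest and wheel (0.7 N or more on either side) (x of tip in the frame of rest between -0.001 and 0.024 m and y of tip in the frame of rest between -0.015 and 0.015 m and angle between gauge's own z axis and vertical below 0.06 rad and angle between the x axis of gauge and the x axis of rest, either way round below 0.08 rad and x of tip in the frame of rest below 0.0035 m and contact force between gauge and rest above 0.7 N and contact force between gauge and grinder above 0.7 N and z of tip in the frame of rest between -0.025 and -0.006 m and linear speed of gauge above 0.003 m/s), for 0.02 s.
At the end, for the whole second after the job is handed in: The gauge is let go and at rest, hanging upright in the slot of its block with the foot down on the block (within 3 mm); the rest stands still where the gauge set it, its edge one blade (4 mm) from the wheel: 70.5 to 81.5 mm in front of the wheel's centre according to wear (horizontal distance between tip and slot below 0.009 m and z of tip in the frame of slot below -0.027 m and angle between gauge's own z axis and vertical below 0.1 rad and linear speed of gauge below 0.01 m/s and linear speed of rest below 0.002 m/s and x of rest in the frame of grinder between -0.0815 and -0.0705 m); the robot touches nothing.
It fails at once if more than 20 N is put on the wheel or any other part of the grinder's body, by the blade or by the robot (contact force between anything else and grinder above 20 N).
It fails at once if the rest moves (over 4 mm/s) while the gauge's blade is not in the gap (not (x of tip in the frame of rest between -0.001 and 0.024 m and y of tip in the frame of rest between -0.015 and 0.015 m and z of tip in the frame of rest below -0.002 m) and linear speed of rest above 0.004 m/s).
It fails at once if the robot presses on the rest (over 3 N) while the gauge's blade is not in the gap (not (x of tip in the frame of rest between -0.001 and 0.024 m and y of tip in the frame of rest between -0.015 and 0.015 m and z of tip in the frame of rest below -0.002 m) and contact force between any of the fingers, the arm and rest above 3 N).
It fails at once if the oilstone, the oil bottle or the knife is shifted by more than 20 mm (distance of any of oilstone, oil, knife from where it was at the start of the episode above 0.02 m).
It also fails if it takes over 64 s, if anything falls off the work surface, if the arm or the gripper's body presses on something with over 40 N, if the wrist force passes 120 N, or if a joint passes its speed limit or range.

### The arm

A 6-joint arm with a two-finger parallel gripper is mounted at the origin on the work surface. World frame = base frame: x ahead of the robot, y to its left, z up, the work surface at z = 0. Lengths are in m, angles in rad, forces in N, time in s.
With the tool pointing down it reaches from about 0.4 to 0.825 m from the base axis. Payload 7 kg.
Tool frame: the origin (TCP) lies midway between the tips of the shut fingers; the grasp point (between the pads) lies arm.hold_point_z behind it (arm.hold_point_z is the distance from the TCP to the grasp point, in m); z points along the fingers, y is the line along which they close (so a half turn about z gives the same grasp; the last joint's range is limited). The gripper opens to 88 mm and grips with 3 to 60 N. Pads are 19 mm wide; open, the fingers measure 130 mm over their backs; the gripper's body (78 mm by 193 mm) begins 47 mm behind the grasp point.
Start: joints at [-0.952, 0.359, 0.012, 0, -1.224, -0.288], TCP at [0.219, -0.638, 0.227] pointing down, gripper open.
Joint ranges: [-3.07, 3.07], [-1.43, 2.12], [-1.02, 1.25], [-3.03, 1.67], [-3.05, -0], [-3.03, 3.03]. Speed limits (rad/s): [2.39, 2.39, 3.01, 3.14, 3.14, 3.14].

### API

Orientations are given as [roll, pitch, yaw] about the fixed x, y, z axes, in that order (R = Rz(yaw) Ry(pitch) Rx(roll)).
In Python, from station import arm gives the robot as it stands.
- The arm moves only by the shell command python3 -m crank 'ROWS' [OPENING] [FORCE]. ROWS is JSON, a list that holds one entry, the list of rows, each a list of 4 numbers: the shift along the tool's x, y, z in units of 25 mm (1.0 is 25 mm), then the turn about the tool's z in units of 5 degrees (1.0 is 5 degrees). A call has 1 to 12 rows; each row is the pose to reach, as a shift and turn from the pose commanded when the call began, along the tool's axes at that moment; what a row does not reach only later rows make up. A row lasts 1/8 s, in which the tool goes at most 62.5 mm and 10.7 degrees, less where a joint would pass 70% of its speed; a pose out of reach is approached as far as the arm can. A call with a gripper value outside its range is refused whole. OPENING is the closure, from 0 (fully open) to 1 (shut), set as the call begins (- or left out, the last holds). The fingers move at their own pace and stop on an object; FORCE is the grip in N (left out, the last holds). Time passes only in rows, so rows that repeat a pose let the fingers close. It gives the time, the measured TCP pose, the force, the opening and the grip force at its end, in the units of the state.
- arm.get_state(): the state, without advancing time (a new reading comes with each control period).
- arm.grab_frame(name): name is "scene" or "top" or "wrist"; returns (picture, depth): 480x640x3 uint8, red, green, blue; 480x640 float32, m along the optical axis (not along the pixel's ray), 0 where there is no reading.
- arm.get_calibration(name): a dict with "mtx" (3x3 intrinsics, pixels), "R" (3x3) and "t" (3): a world point X has camera coordinates R X + t; the wrist camera has in their place "mount" (4x4, takes a point from camera to tool coordinates, whose origin is the TCP and whose axes are the flange's). Camera axes: x right, y down, z forward; pixel columns grow to the right and rows downward; lengths in m; the calibration is good to about 2 mm. A picture is of the moment at which its call begins: read the wrist's pose just before it. get_calibration takes no time and is no camera call.
- arm.job_done(): hands the job in; it is judged then, once.
Trained networks look in the newest picture that a camera, given by its name, has taken for a name from the list of things; names that differ only in an ending like _2 or _b are one class to them, and where a whole thing is asked for, a point or a joint stands for the part that bears it (a point fixed in the world has none). Each returns a list of dicts, best first, with "score" (0 to 1); they miss things now and then, are a little off and sometimes report something else, mostly with a low value. They report only what shows in the picture. A call takes as long as a camera call. They do not tell look-alikes from the thing itself.
- arm.recognise(thing, camera): "extent" ([left, top, width, height] in pixels, round what is visible of it).
- arm.trace(thing, camera): "mask" (480x640 bool, what is visible of it) and "extent" ([left, top, width, height] in pixels, round what is visible of it).
The state is a dict: "t": time; "q": joint angles; "qd": joint speeds; "joint_efforts": joint torques, N m; "eef_pos": TCP position; "ee_rot": TCP orientation; "force": force on the tool from outside, world axes, zero at the start; "moment": the same for the moment, N m; "width": finger opening in m; "gripper_force": force on a finger pad.
Only numpy, scipy, OpenCV 4.12 (cv2) and the standard library are available. Lean on these libraries where they do the work, as an engineer would, in place of code of your own. Each camera call takes 0.05 s, during which the arm holds its last target. There are 200 camera calls.

## Working session

There is one attempt and no reset: what is moved stays moved. The work goes in short steps, Python scripts to look and compute and a shell command to move; the robot and the scene stay as the last step left them, time stands still between calls to the robot, and variables do not carry over. Pictures are saved under pics/ and viewed, at most 10 in all, crops included, and the job is handed in when it is done.

```bash
mkdir -p pics
cat > h.py <<'E'
import numpy as np, cv2
from station import arm
def cam(name):
    c=arm.get_calibration(name); K=np.array(c["mtx"])
    if "mount" in c:
        s=arm.get_state(); M=np.array(c["mount"])
        from scipy.spatial.transform import Rotation as Ro
        r=np.array(s["ee_rot"]); Rw=Ro.from_euler('xyz',r).as_matrix() if r.size==3 else r
        R=Rw@M[:3,:3]; p=Rw@M[:3,3]+np.array(s["eef_pos"])
    else:
        R=np.array(c["R"]).T; p=-R@np.array(c["t"])
    return K,R,p
def world(name,d):
    K,R,p=cam(name); v,u=np.mgrid[0:480,0:640]
    P=np.stack([(u-K[0,2])/K[0,0]*d,(v-K[1,2])/K[1,1]*d,d],-1)
    return P@R.T+p
def shot(name,fn=None):
    c=cam(name); im,d=arm.grab_frame(name)
    if fn: cv2.imwrite('pics/'+fn,im[...,::-1])
    return im,d,world(name,d)
E
python3 - <<'E'
from h import *
print(arm.get_state(), arm.hold_point_z)
ims=[]
for n in("scene","top"):
    im,d,W=shot(n,n+'.png'); np.savez('/tmp/'+n,im=im,d=d,W=W)
    for th in("gauge","grip","block","rest","grinder","oilstone","oil","knife"):
        for r in arm.trace(th,n)[:4]:
            m=r["mask"]&(d>0); 
            print(n,th,round(r["score"],2),np.round(r["extent"]),m.sum(),np.round(np.median(W[m],0),3) if m.any() else '', np.round(np.percentile(W[m],[2,98],axis=0),3).tolist() if m.any() else '')
E
```

```text
{'t': 0.0, 'q': array([-9.51863253e-01,  3.59383230e-01,  1.10358048e-02, -3.50135022e-04,
       -1.22410114e+00, -2.88144348e-01]), 'qd': array([-8.68661425e-05, -5.66567224e-05,  1.95150418e-04,  1.48621460e-03,
       -9.40752604e-04,  9.07436851e-04]), 'joint_efforts': array([ 4.10064797e-05, -5.82729757e+01,  2.93056798e+01,  6.99726015e+00,
        7.00436009e-03, -1.58500002e-04]), 'eef_pos': array([ 0.21906778, -0.63793025,  0.22561503]), 'ee_rot': array([ 3.13991499e+00, -1.53991970e-04, -2.81092304e+00]), 'force': array([ 0.28264909,  0.26222473, -0.06034433]), 'moment': array([0.00894241, 0.04240206, 0.04475482]), 'gripper_force': 0.0, 'width': 0.0879217274399675} 0.0188
scene gauge 0.86 [203. 306.  18.  31.] 266 [ 0.641 -0.294  0.075] [[0.631, -0.304, 0.049], [0.651, -0.284, 0.099]]
scene gauge 0.77 [273. 325.  22.  30.] 312 [ 0.689 -0.166  0.019] [[0.648, -0.186, -0.0], [0.718, -0.143, 0.023]]
scene gauge 0.58 [157. 343.  16.  23.] 203 [ 0.63  -0.392  0.014] [[0.606, -0.415, 0.002], [0.648, -0.378, 0.019]]
scene grip 0.83 [204. 311.  13.  28.] 279 [ 0.641 -0.295  0.074]
[... 2224 characters left out ...]
102] [[0.733, -0.05, -0.001], [0.798, 0.001, 0.109]]
top rest 0.27 [244. 311.  16.  18.] 219 [0.339 0.195 0.076] [[0.318, 0.177, 0.001], [0.357, 0.23, 0.113]]
top grinder 0.94 [201. 187. 116.  97.] 5546 [0.547 0.155 0.182] [[0.455, 0.022, 0.011], [0.668, 0.3, 0.217]]
top oilstone 0.82 [386. 256.  56.  35.] 1290 [ 0.461 -0.271  0.041] [[0.416, -0.35, 0.014], [0.505, -0.197, 0.05]]
top oil 0.79 [245. 311.  20.  17.] 212 [0.338 0.193 0.076] [[0.317, 0.177, 0.018], [0.357, 0.215, 0.113]]
top oil 0.2 [148. 330.  98.  33.] 1007 [0.265 0.382 0.013] [[0.229, 0.233, 0.001], [0.301, 0.504, 0.024]]
top knife 0.64 [150. 330.  94.  31.] 983 [0.264 0.387 0.013] [[0.229, 0.234, 0.001], [0.3, 0.508, 0.024]]
```

```bash
ls
```

```text
h.py
pics
```

View pics/scene.png

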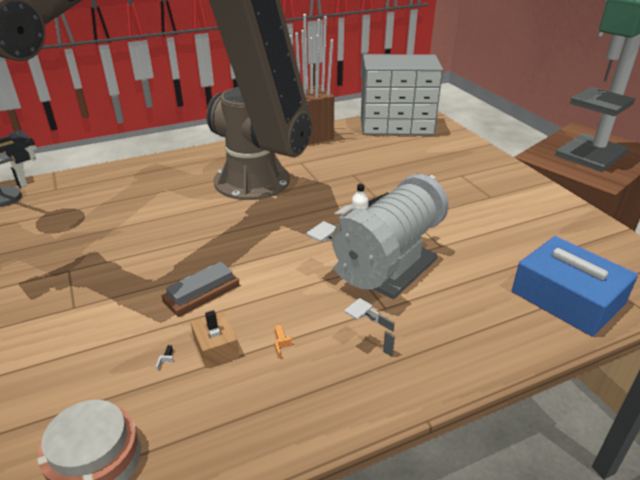

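View pics/top.png

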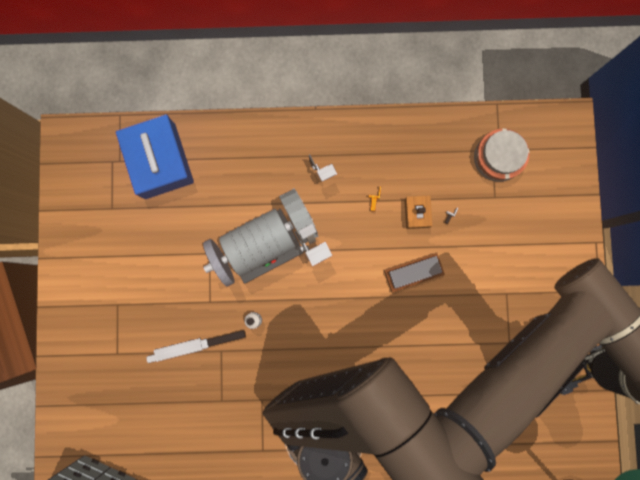

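The scene shows three gauge-like things. The dark-gripped gauge is in the block at scene (211,325), an orange one at (281,338), and a smaller black one lies at (165,356). There are two rests: the larger at the grinder (322,230), and a smaller on a stand (360,308). The gauge in the block and the rest on the grinder fit the description. I'll confirm with a crop.

Run:
```python
from h import *
z=np.load('/tmp/scene.npz');im=z['im']
a=cv2.resize(im[295:375,140:300],(800,400),interpolation=cv2.INTER_CUBIC)
z2=np.load('/tmp/top.npz')['im']
b=cv2.resize(z2[190:270,300:460],(400,200),interpolation=cv2.INTER_CUBIC)
c=np.zeros((600,800,3),np.uint8);c[:400]=a;c[400:,:400]=b
b=cv2.resize(im[200:280,290:450],(400,200),interpolation=cv2.INTER_CUBIC);c[400:,400:]=b
cv2.imwrite('pics/crop.png',c[...,::-1])
print(np.round(arm.get_calibration('wrist')['mount'],3),arm.get_calibration('wrist')['mtx'])
for n in('scene','top'):
    W=np.load(f'/tmp/{n}.npz')['W']
    m=(abs(W[...,2]-.05)<.005)&(abs(W[...,0]-.635)<.08)&(abs(W[...,1]+.29)<.07)
    print(n,m.sum(),cv2.minAreaRect((W[m][:,:2]*1000).astype(np.float32)))
s=arm.get_state();y=s['ee_rot'][2]
d=np.array([.64,-.292])-s['eef_pos'][:2];print('units tool xy',(d@[np.cos(y),np.sin(y)])/.025,(d@[np.sin(y),-np.cos(y)])/.025)
```

```text
[[ 0.    -0.951 -0.31   0.085]
 [ 1.     0.     0.     0.   ]
 [-0.    -0.31   0.951 -0.159]
 [ 0.     0.     0.     1.   ]] [[396.77997173   0.         320.86109689]
 [  0.         396.77997173 242.18630009]
 [  0.           0.           1.        ]]
scene 992 ((636.8763427734375, -293.87298583984375), (95.23912048339844, 70.84318542480469), 0.9807855486869812)
top 541 ((639.1306762695312, -293.2571105957031), (90.5351333618164, 71.768798828125), 1.9029178619384766)
units tool xy -20.419612036850793 7.637316357970951
```

View pics/crop.png

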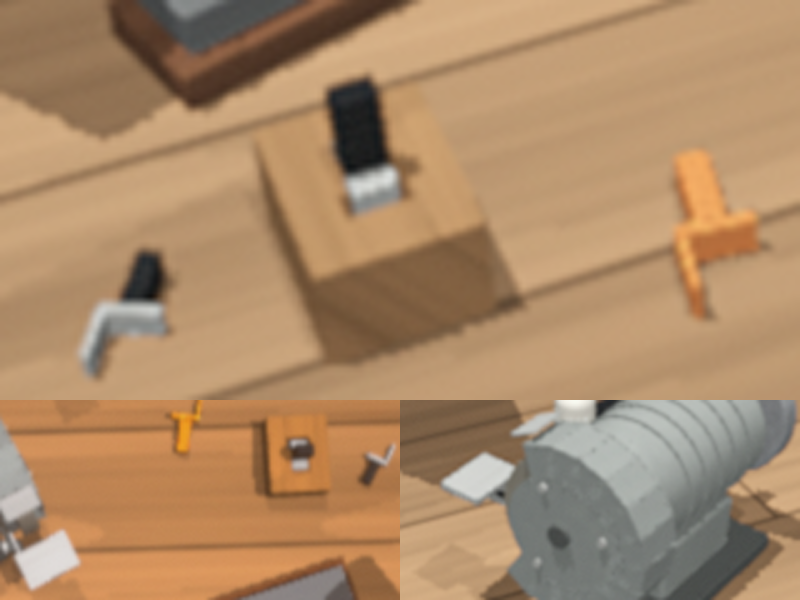

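The crop confirms it: the meant gauge is the larger black one standing in the block, and the larger rest is the plate in front of the grinder. Moving over it.

```bash
python3 -m crank '[[[-1.5,0.6,0,0.3],[-4,1.5,0,0.8],[-6.3,2.4,0,1.3],[-8.6,3.2,0,1.8],[-10.9,4.1,0,2.2],[-13.2,5,0,2.6],[-15.5,5.8,0,3],[-17.8,6.7,0,3.4],[-19.6,7.4,0,3.6],[-20.4,7.6,0,3.6],[-20.4,7.6,0,3.6]]]'
python3 - <<'E'
from h import *
im,d,W=shot('wrist','w1.png');np.savez('/tmp/w1',im=im,d=d,W=W)
m=(abs(W[...,2]-.05)<.004)&(abs(W[...,0]-.635)<.08)&(abs(W[...,1]+.29)<.07)
print('block',m.sum(),cv2.minAreaRect((W[m][:,:2]*1000).astype(np.float32)))
m=(abs(W[...,2]-.096)<.004)&(abs(W[...,0]-.635)<.05)&(abs(W[...,1]+.29)<.05)
print('grip',m.sum(),cv2.minAreaRect((W[m][:,:2]*1000).astype(np.float32)))
m=(abs(W[...,2]-.056)<.003)&(abs(W[...,0]-.635)<.05)&(abs(W[...,1]+.29)<.05)
print('foot',m.sum(),cv2.minAreaRect((W[m][:,:2]*1000).astype(np.float32)))
m=(W[...,2]<.046)&(abs(W[...,0]-.637)<.035)&(abs(W[...,1]+.29)<.025)
print('slot',m.sum(),W[m].mean(0) if m.any() else'')
s=arm.get_state();print(s['t'],s['eef_pos'],s['ee_rot'],s['q'])
E
```

```text
t: 2.28
eef_pos: [0.6406, -0.2922, 0.2259]
ee_rot: [3.141, -0.001, -3.123]
force: [-0.4, -0.4, -0.1]
width: 0.0874
gripper_force: 0.0
block 7228 ((635.0308837890625, -295.56298828125), (90.51325988769531, 70.14372253417969), 1.206386685371399)
grip 482 ((632.721923828125, -295.5194396972656), (14.087584495544434, 18.997209548950195), 0.9067566990852356)
foot 324 ((632.9195556640625, -293.4129943847656), (79.12545776367188, 33.46161651611328), 11.57172966003418)
slot 64 [ 0.65143819 -0.2929477   0.03128924]
2.325 [ 0.63980774 -0.29301511  0.22616029] [ 3.14151832e+00 -7.54748433e-04 -3.12423032e+00] [-1.53387418e-01  4.06280348e-01  8.30874066e-02  5.79869637e-05
 -1.24835979e+00 -1.40006500e+00]
```

View pics/w1.png

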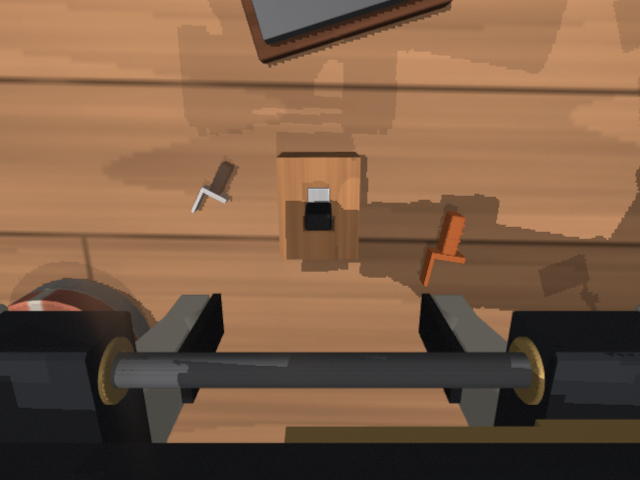

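Wrist view: block top at (318,205), black grip at (318,215), tail of the foot towards image top. So gauge x points to world +x, about 1.2° yaw. Descend and grasp.

```bash
python3 -m crank '[[[0.24,-0.08,1,0],[0.24,-0.08,2.5,0],[0.24,-0.08,4,0],[0.24,-0.08,5.4,0],[0.24,-0.08,6.2,0],[0.24,-0.08,6.5,0],[0.24,-0.08,6.5,0]]]'
python3 -m crank '[[[0,0,0,0],[0,0,0,0],[0,0,0,0],[0,0,0,0],[0,0,0,0],[0,0,0,0]]]' 1 25
```

```text
t: 3.2
eef_pos: [0.6334, -0.296, 0.0644]
ee_rot: [-3.141, -0.0, -3.126]
force: [-0.8, 0.7, 1.0]
width: 0.0878
gripper_force: 0.0
t: 3.95
eef_pos: [0.6339, -0.2951, 0.064]
ee_rot: [-3.142, -0.0, -3.125]
force: [0.4, -0.3, 0.3]
width: 0.0333
gripper_force: 0.0
```

```bash
python3 -m crank '[[[0,0,0,0],[0,0,0,0],[0,0,0,0],[0,0,-0.3,0],[0,0,-0.8,0],[0,0,-1.6,0],[0,0,-2.8,0],[0,0,-4.5,0],[0,0,-6,0],[0,0,-6.5,0],[0,0,-6.5,0]]]'
python3 - <<'E'
from h import *
im,d,W=shot('wrist','w2.png');np.savez('/tmp/w2',im=im,d=d,W=W)
print(arm.get_state())
# rest geometry from top + scene
for n in('scene','top'):
    z=np.load(f'/tmp/{n}.npz');W=z['W']
    m=(abs(W[...,2]-.133)<.006)&(abs(W[...,0]-.518)<.045)&(abs(W[...,1]-.003)<.05)&(z['im'].min(-1)>120)
    print(n,m.sum(),cv2.minAreaRect((W[m][:,:2]*1000).astype(np.float32)))
E
```

```text
t: 5.32
eef_pos: [0.6341, -0.2951, 0.2277]
ee_rot: [-3.141, 0.002, -3.125]
force: [-0.7, 0.4, -1.3]
width: 0.0199
gripper_force: 25.0
{'t': 5.375, 'q': array([-1.57923772e-01,  3.98089740e-01,  7.06843934e-02, -5.73698798e-04,
       -1.24374503e+00, -1.39627011e+00]), 'qd': array([-0.00210403,  0.02149166, -0.0203502 , -0.00323904,  0.00372367,
       -0.00019771]), 'joint_efforts': array([-2.27094133e-02, -6.41989517e+01,  3.11350465e+01,  7.51384199e+00,
       -1.27573321e-01,  1.01320042e-03]), 'eef_pos': array([ 0.6335251 , -0.29489763,  0.22612383]), 'ee_rot': array([ 3.14099620e+00, -2.54394589e-04, -3.12517454e+00]), 'force': array([-0.24127538,  0.80647671, -1.16845502]), 'moment': array([-1.95587200e-02,  8.05117516e-02, -6.79826971e-05]), 'gripper_force': 24.993747174739838, 'width': 0.019683216888727904}
scene 333 ((514.5310668945312, 2.604633331298828), (44.99686813354492, 65.81668853759766), 25.338109970092773)
top 315 ((532.4057006835938, 10.384315490722656), (76.01846313476562, 61.725128173828125), 25.429283142089844)
```

View pics/w2.png

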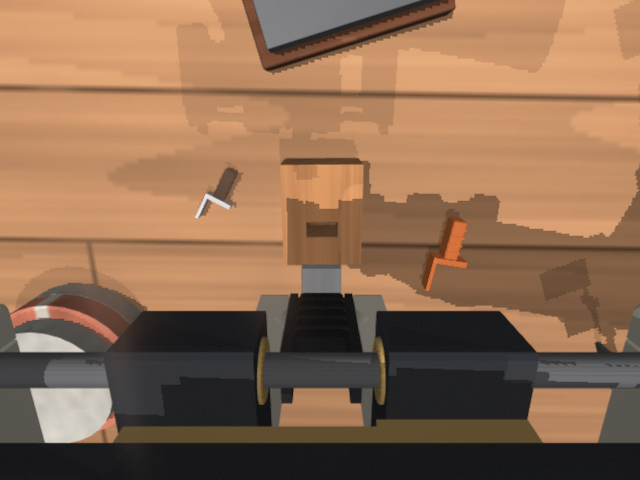

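Gauge is held; slot mouth at (321,229) is now free. Next: hover above the rest with the matching yaw and re-measure it from there.

```bash
python3 -m crank '[[[0.2,0.6,-0.8,0],[0.7,2,-1.8,-0.5],[1.4,4,-2.6,-1.3],[2.2,6.2,-2.6,-2.3],[3,8.4,-2.6,-3.3],[3.7,10.4,-2.6,-4.2],[4.1,11.6,-2.6,-4.8],[4.3,12.1,-2.6,-4.9],[4.3,12.1,-2.6,-4.9],[4.3,12.1,-2.6,-4.9]]]'
cat > rest.py <<'E'
from h import *
import sys
im,d,W=shot('wrist',sys.argv[1]);np.savez('/tmp/w3',im=im,d=d,W=W)
s=arm.get_state();p=s['eef_pos'];y=s['ee_rot'][2]
ux=np.array([np.cos(y),np.sin(y)]);uy=np.array([np.sin(y),-np.cos(y)])
D=W[...,:2]-p[:2]; T=np.stack([D@ux,D@uy],-1)*1000
print(s['t'],p,s['ee_rot'])
best=arm.trace('rest','wrist')
for r in best[:2]:
    m=r['mask']&(abs(W[...,2]-.133)<.004)
    print('rest',r['score'],r['extent'],m.sum(),np.median(W[r['mask']],0))
    if m.sum()>50: print('tool mm',cv2.minAreaRect(T[m].astype(np.float32)),'z',np.median(W[m][:,2]))
m=(abs(W[...,2]-.133)<.005)&(abs(T[...,0]-10)<60)&(abs(T[...,1])<60)
n,l,st,c=cv2.connectedComponentsWithStats(m.astype(np.uint8))
k=1+st[1:,4].argmax();m=l==k
print('plane',m.sum(),st[k],cv2.minAreaRect(T[m].astype(np.float32)))
zt=(p[2]-W[...,2])*1000
m=(abs(zt-8)<3)&(abs(T[...,1])<12)&(T[...,0]>8)&(T[...,0]<30)
if m.any(): print('foot tail x,y',np.percentile(T[m],[2,98],axis=0),m.sum(),np.median(zt[m]))
m=(zt<-20)&(zt>-45)&(abs(T[...,1])<14)&(T[...,0]>-10)&(T[...,0]<20)
if m.any(): print('grip',np.percentile(T[m],[2,98],axis=0),np.percentile(zt[m],[2,98]))
E
python3 rest.py w3.png
```

```text
t: 6.62
eef_pos: [0.5215, 0.005, 0.2915]
ee_rot: [-3.141, -0.0, -2.698]
force: [-0.9, -0.7, -0.6]
width: 0.0198
gripper_force: 25.0
6.675 [0.52150457 0.00484761 0.29137239] [-3.14150611e+00 -5.79648168e-04 -2.69860199e+00]
rest 0.6 [283.0, 184.3, 77.6, 77.1] 3788 [0.51356228 0.0028561  0.13333867]
tool mm ((8.276199340820312, 0.7763328552246094), (61.975196838378906, 42.37155532836914), 89.34471130371094) z 0.13338286283393164
plane 3845 [ 283  184   77   53 3845] ((8.255899429321289, 0.7425441741943359), (61.94313049316406, 42.48610305786133), 89.08340454101562)
foot tail x,y [[ 8.17336381 -8.75196451]
 [18.24305942  8.84055278]] 920 7.553582029502931
grip [[  0.97559652 -13.48776448]
 [ 10.66903414  13.50395673]] [-44.01465224 -20.4494733 ]
```

View pics/w3.png

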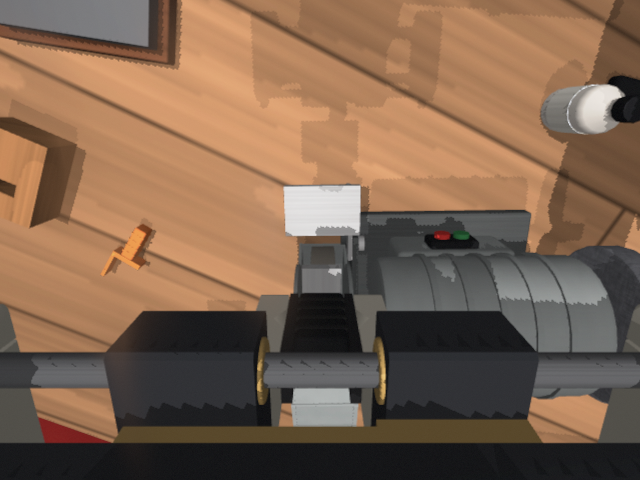

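Plate at (322,209), its wheel edge about row 236; foot tail of the held gauge at (322,280), blade side to the wheel. Check body clearance, then descend to just above the table.

```bash
python3 - <<'E'
from h import *
s=arm.get_state();p=s['eef_pos'];y=s['ee_rot'][2]
ux=np.array([np.cos(y),np.sin(y)]);uy=np.array([np.sin(y),-np.cos(y)])
for n in('top','scene','w3'):
    z=np.load(f'/tmp/{n}.npz');W=z['W'];d=z['d']
    if n=='w3': W=np.where((W[...,2:]<.27),W,0)
    D=W[...,:2]-p[:2];tx=D@ux*1000;ty=D@uy*1000
    for lo,hi in((-50,40),(-60,-50),(-70,-60)):
        m=(tx>lo)&(tx<hi)&(abs(ty)<105)&(d>0)
        print(n,lo,np.percentile(W[m][:,2],[50,99,100]).round(3) if m.any() else '')
E
python3 -m crank '[[[-0.05,0.03,0.5,-0.1],[-0.14,0.03,1.5,-0.1],[-0.14,0.03,2.8,-0.1],[-0.14,0.03,4,-0.1],[-0.14,0.03,4.5,-0.1],[-0.14,0.03,4.6,-0.1],[-0.14,0.03,4.6,-0.1],[-0.14,0.03,4.6,-0.1]]]'
python3 rest.py w4.png
```

```text
top -50 [0.003 0.207 0.219]
top -60 [0.156 0.219 0.22 ]
top -70 [0.176 0.222 0.226]
scene -50 [0.002 0.21  0.215]
scene -60 [0.07  0.219 0.219]
scene -70 [0.097 0.22  0.222]
w3 -50 [0.017 0.168 0.175]
w3 -60 [0.119 0.179 0.18 ]
w3 -70 [0.002 0.138 0.145]
t: 7.72
eef_pos: [0.5248, 0.0079, 0.1776]
ee_rot: [-3.141, 0.002, -2.689]
force: [-0.9, 0.8, -0.6]
width: 0.0196
gripper_force: 25.0
7.775 [0.52472672 0.00789554 0.17748846] [-3.14139855e+00  1.69239934e-03 -2.68850828e+00]
rest 0.6 [262.4, 206.5, 115.9, 86.8] 7574 [ 0.51019169 -0.00056076  0.13335213]
tool mm ((12.419620513916016, -0.08642768859863281), (62.097206115722656, 42.96487808227539), 89.78775787353516) z 0.13337663022856983
plane 7655 [ 262  213  117   76 7655] ((12.452951431274414, -0.11135482788085938), (62.1344108581543, 42.96352767944336), 89.71143341064453)
foot tail x,y [[ 8.31948874 -8.45136159]
 [18.22820511  8.81930127]] 912 7.507484138117887
grip [[  1.16931482 -13.40618918]
 [ 10.40976405  13.52759951]] [-43.89594472 -20.5469697 ]
```

```bash
python3 - <<'E'
from h import *
s=arm.get_state();p=s['eef_pos'];y=s['ee_rot'][2]
ux=np.array([np.cos(y),np.sin(y)]);uy=np.array([np.sin(y),-np.cos(y)])
for n in('top','scene'):
    z=np.load(f'/tmp/{n}.npz');W=z['W'];d=z['d']
    D=W[...,:2]-p[:2];tx=D@ux*1000;ty=D@uy*1000
    for h in(.19,.2,.206,.212):
        m=(tx>-150)&(tx<40)&(abs(ty)<105)&(d>0)&(W[...,2]>h)
        print(n,h,np.sort(tx[m])[-4:].round(),ty[m][np.argsort(tx[m])[-4:]].round())
E
python3 -m crank '[[[0.01,0,0.15,0],[0.01,0,0.35,0],[0.01,0,0.55,0],[0.01,0,0.75,0],[0.01,0,0.9,0],[0.01,0,0.9,0]]]'
```

```text
top 0.19 [-41. -41. -41. -40.] [  3. -20.  -9.  -3.]
top 0.2 [-41. -41. -41. -40.] [  3. -20.  -9.  -3.]
top 0.206 [-41. -41. -41. -40.] [ 9.  3. -9. -3.]
top 0.212 [-44. -42. -41. -40.] [ -1.   2. -12.  -3.]
scene 0.19 [-39. -39. -38. -35.] [ 6. 20. -1. -7.]
scene 0.2 [-39. -39. -38. -35.] [ 6. 20. -1. -7.]
scene 0.206 [-39. -39. -38. -35.] [ 6. 20. -1. -7.]
scene 0.212 [-44. -43. -43. -42.] [  9.  14.   3. -12.]
t: 8.57
eef_pos: [0.5238, 0.0075, 0.1537]
ee_rot: [3.142, -0.001, -2.689]
force: [0.2, -0.5, -1.5]
width: 0.02
gripper_force: 25.0
```

```bash
python3 -m crank '[[[0,0,0.08,0],[0,0,0.16,0],[0,0,0.22,0],[0,0,0.25,0],[0,0,0.25,0]]]'
```

```text
t: 9.2
eef_pos: [0.524, 0.0076, 0.1478]
ee_rot: [3.142, -0.0, -2.689]
force: [-0.4, 0.1, -0.4]
width: 0.0197
gripper_force: 25.0
```

```bash
python3 -m crank '[[[0,0,0.02,0],[0,0,0.03,0],[0,0,0.03,0]]]'
python3 -m crank '[[[0,0,0,0],[0,0,0,0],[0,0,0,0],[0,0,0,0]]]' 0.4
python3 rest.py w5.png
```

```text
t: 9.57
eef_pos: [0.524, 0.0076, 0.1471]
ee_rot: [-3.142, 0.0, -2.689]
force: [-0.1, -0.6, -1.7]
width: 0.0198
gripper_force: 25.0
t: 10.07
eef_pos: [0.524, 0.0076, 0.1471]
ee_rot: [-3.142, 0.0, -2.689]
force: [0.1, 0.4, 0.3]
width: 0.0507
gripper_force: 0.0
10.125 [0.52401502 0.00760282 0.14709599] [-3.14158182e+00  7.78953386e-05 -2.68863322e+00]
rest 0.82 [252.6, 220.6, 136.4, 133.8] 8639 [ 0.50847466 -0.00127167  0.13339734]
tool mm ((11.71710205078125, -0.22195053100585938), (62.12964630126953, 42.84063720703125), 89.91120910644531) z 0.1334546202388909
plane 8897 [ 252  230  136   87 8897] ((11.715497970581055, -0.21552467346191406), (62.101566314697266, 42.88996505737305), 89.84952545166016)
foot tail x,y [[ 8.22237775 -8.75106699]
 [18.28204149  8.85700072]] 917 7.7052193367915525
grip [[ 0.97425568 -9.58426951]
 [ 7.70886241  9.70814595]] [-33.2622565  -20.55715368]
```

Gauge hangs on the rest and is released. Lift clear, shut the fingers, go down in front of the front edge.

```bash
python3 -m crank '[[[0,0,-0.2,0],[0,0,-0.7,0],[0,0,-1.4,0],[0,0,-1.9,0],[0,0,-2,0],[0,0,-2,0]]]'
python3 -m crank '[[[0.5,0,0,0],[1.4,0,0,0],[1.9,0,0,0],[2,0,0,0],[2,0,0.3,0],[2,0,1.2,0],[2,0,2.2,0],[2,0,2.8,0],[2,0,3,0],[2,0,3,0],[2,0,3,0],[2,0,3,0]]]' 1 30
python3 - <<'E'
from h import *
im,d,W=shot('wrist','w6.png')
im2,d,W=shot('scene')
c=np.zeros((480,800,3),np.uint8);c[:,:400]=cv2.resize(im[120:,120:520],(400,360))[[*range(360)]+[0]*120];c[:,400:]=cv2.resize(im2[180:300,280:380],(400,480),interpolation=cv2.INTER_CUBIC)
cv2.imwrite('pics/w6c.png',c[...,::-1])
E
```

```text
t: 10.92
eef_pos: [0.5238, 0.0076, 0.197]
ee_rot: [3.141, 0.0, -2.689]
force: [0.6, -0.3, 0.2]
width: 0.0525
gripper_force: 0.0
t: 12.42
eef_pos: [0.4794, -0.0142, 0.1227]
ee_rot: [-3.141, 0.001, -2.689]
force: [0.0, 0.6, -0.2]
width: 0.0005
gripper_force: 0.0
```

View pics/w6c.png

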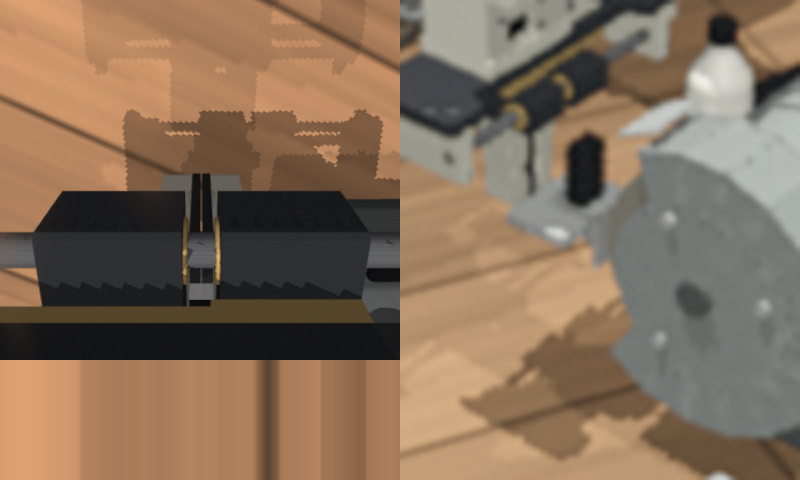

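Gauge stands on the rest (right half, ~(585,170)), fingers shut in front of the plate edge. Approach and begin pushing.

```bash
python3 -m crank '[[[-0.06,0,0,0],[-0.12,0,0,0],[-0.16,0,0,0],[-0.2,0,0,0],[-0.24,0,0,0],[-0.24,0,0,0]]]'
python3 -m crank '[[[-0.02,0,0,0],[-0.04,0,0,0],[-0.06,0,0,0],[-0.08,0,0,0],[-0.1,0,0,0],[-0.12,0,0,0],[-0.14,0,0,0]]]'
```

```text
t: 13.28
eef_pos: [0.4845, -0.0116, 0.122]
ee_rot: [-3.142, -0.0, -2.689]
force: [0.6, 0.2, -0.8]
width: 0.0001
gripper_force: 0.0
t: 14.15
eef_pos: [0.4862, -0.0108, 0.1218]
ee_rot: [3.141, -0.003, -2.689]
force: [-5.8, -2.1, 5.0]
width: 0.0004
gripper_force: 3.1
```

```bash
python3 -m crank '[[[-0.02,0,-0.01,0],[-0.04,0,-0.02,0],[-0.06,0,-0.02,0],[-0.08,0,-0.02,0],[-0.1,0,-0.02,0],[-0.1,0,-0.02,0]]]'
```

```text
t: 14.9
eef_pos: [0.4881, -0.0099, 0.1219]
ee_rot: [3.141, -0.004, -2.689]
force: [-5.3, -3.6, 1.4]
width: 0.0004
gripper_force: 2.9
```

```bash
python3 -m crank '[[[-0.02,0,0,0],[-0.04,0,0,0],[-0.06,0,0,0],[-0.08,0,0,0],[-0.1,0,0,0],[-0.1,0,0,0]]]'
python3 -m crank '[[[-0.02,0,0,0],[-0.04,0,0,0],[-0.04,0,0,0]]]'
```

```text
t: 15.65
eef_pos: [0.4903, -0.0088, 0.1219]
ee_rot: [3.141, -0.004, -2.689]
force: [-5.0, -2.7, 1.0]
width: 0.0002
gripper_force: 2.9
t: 16.02
eef_pos: [0.4912, -0.0083, 0.1219]
ee_rot: [3.141, -0.004, -2.689]
force: [-6.0, -2.7, 1.4]
width: 0.0002
gripper_force: 2.9
```

```bash
python3 -m crank '[[[-0.02,0,0,0],[-0.04,0,0,0],[-0.06,0,0,0],[-0.06,0,0,0]]]'
python3 - <<'E'
from h import *
s=arm.get_state();print(s['force'])
E
```

```text
t: 16.52
eef_pos: [0.4924, -0.0077, 0.1219]
ee_rot: [3.141, -0.004, -2.689]
force: [-5.4, -2.5, 2.2]
width: 0.0003
gripper_force: 3.2
[-5.42382021 -2.53771681  2.20975326]
```

```bash
python3 -m crank '[[[-0.02,0,0,0],[-0.04,0,0,0],[-0.04,0,0,0]]]'
```

```text
t: 16.9
eef_pos: [0.4933, -0.0073, 0.1219]
ee_rot: [3.141, -0.004, -2.689]
force: [-5.5, -3.6, 1.6]
width: 0.0004
gripper_force: 3.2
```

```bash
python3 -m crank '[[[-0.03,0,0,0],[-0.06,0,0,0],[-0.06,0,0,0]]]'
```

```text
t: 17.27
eef_pos: [0.494, -0.0069, 0.1219]
ee_rot: [3.141, -0.005, -2.689]
force: [-8.2, -3.2, 5.1]
width: 0.0002
gripper_force: 4.4
```

```bash
python3 -m crank '[[[-0.03,0,0,0],[-0.06,0,0,0],[-0.06,0,0,0]]]'
```

```text
t: 17.65
eef_pos: [0.4945, -0.0067, 0.1219]
ee_rot: [3.141, -0.007, -2.689]
force: [-10.8, -4.2, 7.3]
width: 0.0006
gripper_force: 5.9
```

```bash
python3 -m crank '[[[-0.02,0,-0.01,0],[-0.03,0,-0.02,0],[-0.03,0,-0.02,0]]]'
```

```text
t: 18.02
eef_pos: [0.4946, -0.0066, 0.1219]
ee_rot: [3.141, -0.008, -2.69]
force: [-10.6, -5.7, 5.4]
width: 0.0005
gripper_force: 6.2
```

Nipped with about 6 N over the sliding force. Back off, rise, and look at the gauge.

```bash
python3 -m crank '[[[0.05,0,0,0],[0.12,0,0,0],[0.25,0,0,0],[0.4,0,0,0],[0.45,0,-0.3,0],[0.45,0,-1.2,0],[0.45,0,-2.3,0],[0.45,0,-3.2,0],[0.45,0,-3.5,0],[0.45,0,-3.5,0]]]' 
python3 -m crank '[[[0,0,0,0],[0,0,0,0],[0,0,0,0],[0,0,0,0]]]' 0.4
python3 rest.py w7.png
python3 - <<'E'
from h import *
s=arm.get_state();p=s['eef_pos'];y=s['ee_rot'][2];W=np.load('/tmp/w3.npz')['W']
ux=np.array([np.cos(y),np.sin(y)]);uy=np.array([np.sin(y),-np.cos(y)])
T=np.stack([(W[...,:2]-p[:2])@ux,(W[...,:2]-p[:2])@uy],-1)*1000
for z0 in(.139,.179):
    m=(abs(W[...,2]-z0)<.003)&(T[...,0]>-70)&(T[...,0]<10)&(abs(T[...,1])<16)
    print(z0,m.sum(),cv2.minAreaRect(T[m].astype(np.float32)) if m.any() else '')
E
```

```text
t: 19.27
eef_pos: [0.4886, -0.0095, 0.2108]
ee_rot: [3.142, 0.001, -2.689]
force: [0.9, -1.0, -0.9]
width: 0.0002
gripper_force: 0.0
t: 19.77
eef_pos: [0.4884, -0.0097, 0.2103]
ee_rot: [3.142, -0.0, -2.689]
force: [0.6, 1.3, -0.6]
width: 0.0351
gripper_force: 0.0
19.825 [ 0.4884308  -0.00971203  0.21040144] [ 3.14158128e+00 -3.34586568e-04 -2.68865806e+00]
rest 0.94 [272.7, 263.4, 95.1, 89.4] 3701 [0.5171365  0.00311716 0.13347256]
tool mm ((-38.85811996459961, -0.08856391906738281), (61.52736282348633, 43.49802017211914), 89.64971160888672) z 0.1335312807691309
plane 3316 [ 273  277   96   49 3316] ((-33.59278869628906, -0.1534252166748047), (61.592708587646484, 32.96676254272461), 89.64971160888672)
0.139 557 ((-35.78577423095703, 0.6090898513793945), (13.350881576538086, 19.366731643676758), 2.6020772457122803)
0.179 143 ((-40.979087829589844, 0.0026941299438476562), (2.587735891342163, 19.552059173583984), 0.40789684653282166)
```

View pics/w7.png

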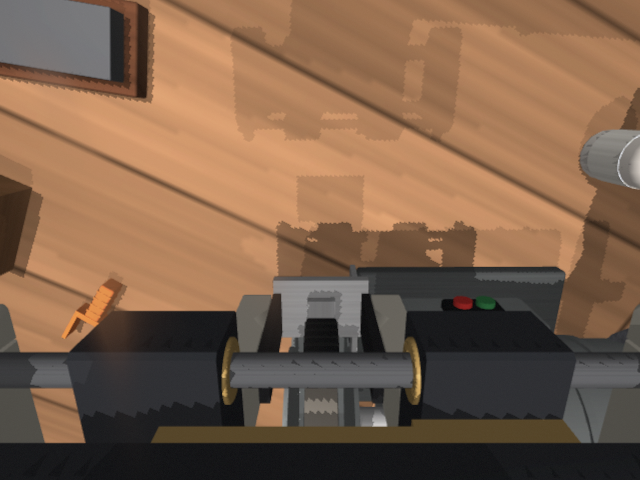

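Rest at (322,305), gauge still upright at (321,340). I'll grasp the grip 9 mm higher than before so the gripper body passes above the guard.

```bash
python3 -m crank '[[[-0.4,0.01,0,0],[-1.2,0.01,0,0],[-1.7,0.01,0,0],[-1.88,0.01,0,0],[-1.88,0.01,0.3,0],[-1.88,0.01,1,0],[-1.88,0.01,1.6,0],[-1.88,0.01,2,0],[-1.88,0.01,2.18,0],[-1.88,0.01,2.18,0]]]' 0.4
python3 -m crank '[[[0,0,0,0],[0,0,0,0],[0,0,0,0],[0,0,0,0],[0,0,0,0],[0,0,0,0]]]' 1 25
```

```text
t: 21.12
eef_pos: [0.5306, 0.0111, 0.156]
ee_rot: [-3.142, -0.0, -2.689]
force: [-0.3, -0.3, 0.3]
width: 0.0526
gripper_force: 0.0
t: 21.88
eef_pos: [0.5307, 0.011, 0.1562]
ee_rot: [-3.141, 0.0, -2.689]
force: [-1.1, -1.0, 1.6]
width: 0.0201
gripper_force: 25.0
```

```bash
python3 -m crank '[[[0,0,-0.02,0],[0,0,-0.06,0],[0,0,-0.1,0],[0,0,-0.14,0],[0,0,-0.18,0],[0,0,-0.22,0],[0,0,-0.26,0],[0,0,-0.3,0],[0,0,-0.34,0],[0,0,-0.38,0]]]'
python3 -m crank '[[[0,0,-0.04,0],[0,0,-0.08,0],[0,0,-0.12,0],[0,0,-0.16,0],[0,0,-0.2,0],[0,0,-0.24,0],[0,0,-0.28,0],[0,0,-0.32,0]]]'
```

```text
t: 23.12
eef_pos: [0.5306, 0.0111, 0.1657]
ee_rot: [-3.142, 0.0, -2.689]
force: [0.0, -0.7, -7.2]
width: 0.0195
gripper_force: 25.0
t: 24.12
eef_pos: [0.5306, 0.0111, 0.1736]
ee_rot: [3.142, -0.0, -2.689]
force: [0.1, -0.7, -8.2]
width: 0.0199
gripper_force: 25.0
```

```bash
python3 -m crank '[[[0,0,-0.04,0],[0,0,-0.08,0],[0,0,-0.12,0],[0,0,-0.16,0],[0,0,-0.2,0],[0,0,-0.24,0],[0,0,-0.28,0],[0,0,-0.32,0],[0,0,-0.36,0],[0,0,-0.4,0],[0,0,-0.44,0],[0,0,-0.48,0]]]'
python3 -m crank '[[[0,0,-0.05,0],[0,0,-0.1,0],[0,0,-0.16,0],[0,0,-0.25,0],[0,0,-0.5,0],[0,0,-1,0],[0,0,-1.8,0],[0,0,-2.8,0],[0,0,-3.8,0],[0,0,-4.4,0],[0,0,-4.4,0],[0,0,-4.4,0]]]'
python3 rest.py w8.png
```

```text
t: 25.62
eef_pos: [0.5308, 0.0111, 0.1858]
ee_rot: [-3.141, 0.0, -2.689]
force: [-0.0, -0.5, -5.2]
width: 0.0198
gripper_force: 25.0
t: 27.12
eef_pos: [0.5301, 0.0111, 0.2947]
ee_rot: [3.141, -0.001, -2.689]
force: [-1.0, -0.3, -2.2]
width: 0.02
gripper_force: 25.0
27.175 [0.53006367 0.01105021 0.29445448] [ 3.14110336e+00 -1.73232915e-03 -2.68869563e+00]
rest 0.82 [280.1, 181.6, 77.6, 71.5] 3744 [0.52325159 0.00793437 0.13330151]
tool mm ((7.912319183349609, -0.7230052947998047), (61.977317810058594, 42.64227294921875), 89.65790557861328) z 0.1333476573976386
rest 0.57 [298.4, 258.3, 48.4, 94.7] 0 [0.52475649 0.00837954 0.30387888]
plane 3793 [ 282  185   76   51 3793] ((7.9134521484375, -0.7211341857910156), (61.97736358642578, 42.64935302734375), 89.62637329101562)
grip [[ -5.09268502 -13.42934433]
 [ 10.42671092  13.5284592 ]] [-43.94552289 -20.50737809]
```

Run:
```python
from h import *
W=np.load('/tmp/w3.npz')['W'];s=arm.get_state();p=s['eef_pos'];y=s['ee_rot'][2]
ux=np.array([np.cos(y),np.sin(y)]);uy=np.array([np.sin(y),-np.cos(y)])
T=np.stack([(W[...,:2]-p[:2])@ux,(W[...,:2]-p[:2])@uy],-1)*1000
zt=(p[2]-W[...,2])*1000
m=(zt>8)&(zt<30)&(abs(T[...,1])<12)&(T[...,0]>5)&(T[...,0]<30)
print(m.sum(),np.percentile(zt[m],[5,50,95]),cv2.minAreaRect(T[m].astype(np.float32)),np.percentile(T[m],[2,98],axis=0))
t=np.array([.6339,-.2951]);
d=t-p[:2];print('units',d@ux/.025,d@uy/.025,'turn',-np.degrees(-3.125-y)/5)
```

```text
1275 [ 9.34944741 16.64242073 19.99235046] ((11.564875602722168, 0.10114479064941406), (19.996070861816406, 12.811019897460938), 89.849365234375) [[ 5.78920532 -8.71904875]
 [17.62260027  8.91753022]]
units 1.625679979696451 -12.826300604154019 turn 4.999659055661198
```

```bash
python3 -m crank '[[[0.1,-0.7,0,0.3],[0.3,-2.2,0,0.9],[0.55,-4.3,0,1.7],[0.8,-6.4,0,2.5],[1.1,-8.5,0,3.3],[1.35,-10.5,0,4.1],[1.5,-11.9,0,4.7],[1.62,-12.7,0,5],[1.64,-12.83,0,5],[1.64,-12.83,0,5],[1.64,-12.83,0,5]]]'
python3 -m crank '[[[0,0,0.8,0],[0,0,2.2,0],[0,0,4,0],[0,0,5.8,0],[0,0,6.8,0],[0,0,7.2,0],[0,0,7.3,0],[0,0,7.3,0],[0,0,7.3,0]]]'
```

```text
t: 28.6
eef_pos: [0.6341, -0.2943, 0.296]
ee_rot: [3.142, 0.001, -3.124]
force: [0.6, -0.0, -0.7]
width: 0.0202
gripper_force: 25.0
t: 29.72
eef_pos: [0.6348, -0.2954, 0.1144]
ee_rot: [-3.141, 0.002, -3.125]
force: [-0.4, 0.0, -0.9]
width: 0.02
gripper_force: 25.0
```

```bash
python3 -m crank '[[[0.02,0,0.15,0],[0.02,0,0.3,0],[0.02,0,0.5,0],[0.02,0,0.7,0],[0.02,0,0.9,0],[0.02,0,1.1,0],[0.02,0,1.3,0],[0.02,0,1.45,0],[0.02,0,1.55,0],[0.02,0,1.55,0],[0.02,0,1.55,0]]]'
```

```text
t: 31.1
eef_pos: [0.6338, -0.2953, 0.0745]
ee_rot: [-3.141, 0.0, -3.125]
force: [-0.9, 0.6, -0.5]
width: 0.0197
gripper_force: 25.0
```

```bash
python3 -m crank '[[[0,0,0.03,0],[0,0,0.05,0],[0,0,0.06,0],[0,0,0.06,0],[0,0,0.06,0]]]'
```

```text
t: 31.72
eef_pos: [0.6337, -0.2953, 0.0732]
ee_rot: [-3.141, 0.0, -3.125]
force: [-1.5, 1.4, 4.5]
width: 0.0196
gripper_force: 25.0
```

Foot is down on the block (contact felt). Release, rise and check.

```bash
python3 -m crank '[[[0,0,-0.02,0],[0,0,-0.02,0],[0,0,-0.02,0],[0,0,-0.02,0],[0,0,-0.02,0],[0,0,-0.02,0]]]' 0.5
python3 -m crank '[[[0,0,-0.3,0],[0,0,-1,0],[0,0,-2,0],[0,0,-3.5,0],[0,0,-5,0],[0,0,-6,0],[0,0,-6,0],[0,0,-6,0]]]'
python3 - <<'E'
from h import *
im,d,W=shot('wrist','w9.png')
im2,_,_=shot('scene')
c=np.zeros((480,800,3),np.uint8);c[:,:400]=im[40:520,120:520][:480] if im.shape[0]>=520 else cv2.resize(im[60:300,160:480],(400,480));c[:,400:]=cv2.resize(im2[290:370,180:247],(400,480),interpolation=cv2.INTER_CUBIC)
cv2.imwrite('pics/w9c.png',c[...,::-1])
m=(abs(W[...,2]-.096)<.004)&(abs(W[...,0]-.635)<.05)&(abs(W[...,1]+.29)<.05)
print('grip',m.sum(),cv2.minAreaRect((W[m][:,:2]*1000).astype(np.float32)),np.median(W[m][:,2]))
E
```

```text
t: 32.48
eef_pos: [0.6336, -0.2952, 0.0733]
ee_rot: [3.142, 0.0, -3.125]
force: [1.5, -1.1, 0.1]
width: 0.0436
gripper_force: 0.0
t: 33.48
eef_pos: [0.6334, -0.2951, 0.2238]
ee_rot: [3.141, 0.001, -3.125]
force: [0.3, -0.4, -1.3]
width: 0.0437
gripper_force: 0.0
grip 467 ((633.5344848632812, -295.41314697265625), (13.899064064025879, 19.64723014831543), 2.053463935852051) 0.09557686258397785
```

View pics/w9c.png

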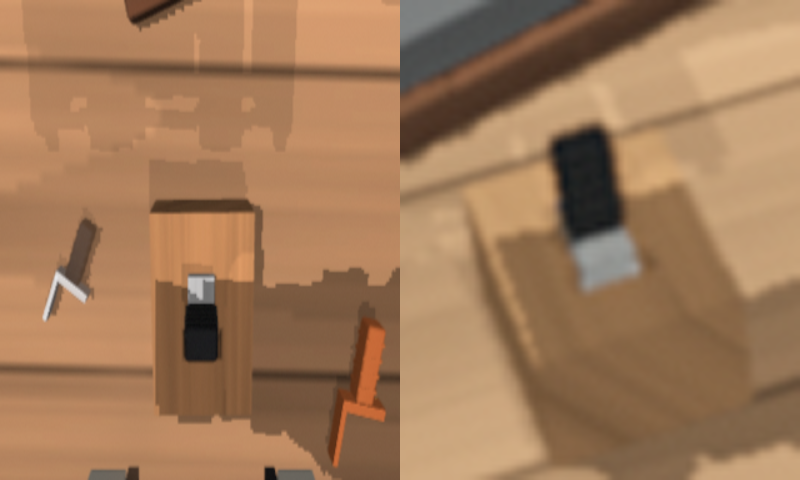

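The gauge hangs in the slot as at the start (grip at (201,330) left half), upright, with the robot clear.

```bash
python3 -c "
from station import arm
print(arm.job_done())"
```

```text
the job is handed in; nothing more can be done
None
```

I set the rest with the blade nipped at roughly 6 N, drew the gauge up with about 6 N of drag, hung it back upright in its slot with the robot clear, and handed the job in at about 34 s; no verdict came back.

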